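# Move the set-up tools to the machine carrier in tool order

## Task

Move the four collet holders from the grey bench rack with the coloured pockets to the aluminium carrier with the black pockets, keeping them in the same order: on each rack the first pocket is the one at the orange pull tab, so the holder now in the first coloured pocket goes into the first black pocket, the second into the second, and so on. Stand each holder upright and fully down in its pocket, and do not let any of them fall over on the way.

Things in the scene. Friction and masses are not known exactly. Their poses are not given: they have to be found in the camera images.
- holder_red: Loose round steel collet holder, 0.75 kg, red ring on its neck, holding a thick dark grey end mill (16 mm across, flat end). Origin: centre of its underside, z up along its axis; yaw means nothing. From the origin up (mm): shank 46 wide to z 30, flange 62 wide to 68, neck and nut 46 wide to 128, cutter to 148. Grip the nut from above at about z 118, a finger on each side of the row.
- holder_blue: Loose round steel collet holder, 0.75 kg, blue ring on its neck, holding a thin gold-coloured spot drill (10 mm across, pointed). Origin: centre of its underside, z up along its axis; yaw means nothing. From the origin up (mm): shank 46 wide to z 30, flange 62 wide to 68, neck and nut 46 wide to 128, cutter to 148. Grip the nut from above at about z 118, a finger on each side of the row.
- holder_yellow: Loose round steel collet holder, 0.75 kg, yellow ring on its neck, holding a bright steel countersink (22 mm across, conical head). Origin: centre of its underside, z up along its axis; yaw means nothing. From the origin up (mm): shank 46 wide to z 30, flange 62 wide to 68, neck and nut 46 wide to 128, cutter to 148. Grip the nut from above at about z 118, a finger on each side of the row.
- holder_green: Loose round steel collet holder, 0.75 kg, green ring on its neck, holding a copper-coloured ball-nose cutter (12 mm across, round end). Origin: centre of its underside, z up along its axis; yaw means nothing. From the origin up (mm): shank 46 wide to z 30, flange 62 wide to 68, neck and nut 46 wide to 128, cutter to 148. Grip the nut from above at about z 118, a finger on each side of the row.
- socket_red: Red plastic cup fixed on the bench rack, place in the row varies; the holder with the red ring starts in it. Origin: centre of its underside, on the deck; axes as the bench rack's. 70 mm wide; floor 4 mm, rim 28 mm above the origin; conical bore, 52 mm at the floor, 62 mm at the rim.
- socket_blue: Blue plastic cup fixed on the bench rack, place in the row varies; the holder with the blue ring starts in it. Origin: centre of its underside, on the deck; axes as the bench rack's. 70 mm wide; floor 4 mm, rim 28 mm above the origin; conical bore, 52 mm at the floor, 62 mm at the rim.
- socket_yellow: Yellow plastic cup fixed on the bench rack, place in the row varies; the holder with the yellow ring starts in it. Origin: centre of its underside, on the deck; axes as the bench rack's. 70 mm wide; floor 4 mm, rim 28 mm above the origin; conical bore, 52 mm at the floor, 62 mm at the rim.
- socket_green: Green plastic cup fixed on the bench rack, place in the row varies; the holder with the green ring starts in it. Origin: centre of its underside, on the deck; axes as the bench rack's. 70 mm wide; floor 4 mm, rim 28 mm above the origin; conical bore, 52 mm at the floor, 62 mm at the rim.
- bench_rack: Rack to empty: grey, with four coloured pockets in any order, fixed, 74 x 304 x 37 mm, at any yaw. Origin: centre of its underside, z up, the row runs along its y. Orange pull tab at the +y end. Pocket axes at x = 0, y = +108 (first), +36, -36, -108 mm (fourth). Deck at z = 30 mm.
- carrier: Rack to fill: aluminium, with four black pockets, fixed, 74 x 304 x 37 mm, at any yaw. Origin: centre of its underside, z up, the row runs along its y. Orange pull tab at the +y end. Pocket axes at x = 0, y = +108 (first), +36, -36, -108 mm (fourth). Pocket floor at z = 34 mm, rim at 58 mm; conical bore, 52 mm at floor, 62 mm at rim. A holder home has its origin at 34 mm.
There are look-alikes about, which are no part of the job. What is shaped like the holder_red but brown is not meant.

How it is judged:
By the outcome, as a careful person would: the job done as asked, in the order asked, and still so for the second after the job is handed in, with the robot touching nothing.
It also fails if it takes over 115 s, if anything falls off the work surface, if the arm or the gripper's body presses on something with over 40 N, if the wrist force passes 120 N, or if a joint passes its speed limit or range.

## Robot

A 6-joint arm with a two-finger parallel gripper is mounted at the origin on the work surface; the furniture and walls round the work are solid. World frame = base frame: x ahead of the robot, y to its left, z up, the work surface at z = 0. Lengths are in m, angles in degrees, forces in N, time in s.
With the tool pointing down it reaches from about 0.35 to 0.875 m from the base axis. Payload 4.2 kg.
Tool frame: the origin (TCP) lies midway between the tips of the shut fingers; the grasp point (between the pads) lies 19 mm behind it; z points along the fingers, y is the direction in which the jaws open and shut (so a half turn about z gives the same grasp; the last joint's range is limited). The gripper opens to 87 mm and grips with 3 to 60 N. Pads are 19 mm wide; open, the fingers measure 117 mm over their backs; the gripper's body (75 mm by 190 mm) begins 51 mm behind the grasp point.
Start: joints at [-56.86, 22.042, 0.453, 0, -68.411, -14.817], TCP at [0.197, -0.593, 0.223] pointing down, gripper open.
Joint ranges: [-179.83, 179.83], [-69.29, 118.12], [-61.27, 80.66], [-181.25, 117.63], [-171.15, -9.14], [-177.46, 177.46]. Speed limits (degrees/s): [159.86, 159.86, 180, 180, 180, 180].

## Interface

Orientations are given as a 3x3 rotation matrix whose columns are the frame's x, y, z axes.
In Python, from station import sense, capture, finish_job gives the robot as it stands. The module is installed in compiled form; this text tells all that it offers.
- The arm moves only by the shell command python3 -m jog 'ROWS' [OPENING]. ROWS is JSON, a list of rows, each a list of 6 numbers: the shift along the tool's x, y, z in cm, then the turn, a rotation vector about the tool's x, y, z in degrees. In form: [[dx, dy, dz, wx, wy, wz], ...]. A call has exactly 5 rows; each row shifts and turns the commanded pose from where the row before left it, along the tool's axes as they then stand; what a row does not reach is not made up. A row lasts 1/12 s, in which the tool goes at most 41.7 mm and 7.16 degrees, less where a joint would pass 70% of its speed; a pose out of reach is approached as far as the arm can. A call is refused whole if a number of a shift passes 4.17 or a number of a turn 7.16, either way. A call with a gripper value outside its range is refused whole. OPENING is the finger opening in cm, from 0 to 8.7, set as the call begins (- or left out, the last holds). The fingers move at their own pace and stop on an object; the grip force is fixed at half the most. Time passes only in rows, so rows that do not move let the fingers close, or fill a call up. It gives the time, the measured TCP pose, the force and the opening at its end, in the units of the state.
- sense(): the state, without advancing time (a new reading comes with each control period).
- capture(name): name is "scene" or "top" or "wrist"; returns a dict with "frame" (400x640x3 uint8, red, green, blue), "fx", "fy", "cx", "cy" (pixels), "world_to_cam" (4x4, takes a point from world to camera coordinates). Camera axes: x right, y up, looking along -z (the intrinsics and any distortion apply to the point x, -y, -z); pixel columns grow to the right and rows downward; lengths in m; the calibration is good to about 2 mm. A picture is of the moment at which its call begins. There is no depth.
- finish_job(): hands the job in, once; it reports no verdict.
The state is a dict: "time_s": time; "joints": joint angles; "joint_velocities": joint speeds; "effort": joint torques, N m; "tcp_pos": TCP position; "ee_rot": TCP orientation; "wrist_force": force on the tool from outside, world axes, zero at the start; "moment": the same for the moment, N m; "gripper_width": opening from 0.0 (shut) to 1.0 (fully open).
Only numpy, scipy, OpenCV 4.12 (cv2) and the standard library are available. Lean on these libraries where they do the work, as an engineer would, in place of code of your own. Each camera call takes 0.05 s, during which the arm holds its last target.

## Working session

There is one attempt and no reset: what is moved stays moved. The work goes in short steps, Python scripts to look and compute and a shell command to move; the robot and the scene stay as the last step left them, time stands still between calls to the robot, and variables do not carry over. Pictures are saved under pics/ and viewed, and the job is handed in when it is done.

```bash
mkdir -p pics; cat > h.py <<'E'
import numpy as np, cv2
from station import sense, capture
def save(n,f):
    cv2.imwrite(f'pics/{n}.png', cv2.cvtColor(f,cv2.COLOR_RGB2BGR))
E
python3 - <<'E'
from h import *
for n in ('scene','top','wrist'):
    c=capture(n); save(n+'0',c['frame']); np.savez(f'pics/{n}0.npz',**c)
    print(n,c.keys(),c['fx'],c['fy'],c['cx'],c['cy']); print(c['world_to_cam'].round(3).tolist())
s=sense();print(s)
E
```

```text
scene dict_keys(['frame', 'fx', 'fy', 'cx', 'cy', 'world_to_cam']) 487.2572205997805 487.2572205997805 323.7543857204498 201.32768045519256
[[-0.558, -0.83, -0.016, 0.399], [0.484, -0.341, 0.806, -0.273], [-0.675, 0.442, 0.592, -0.539], [0.0, 0.0, 0.0, 1.0]]
top dict_keys(['frame', 'fx', 'fy', 'cx', 'cy', 'world_to_cam']) 463.94595678948576 463.94595678948576 321.10074917091947 192.94074818313828
[[0.019, -1.0, 0.003, 0.103], [0.987, 0.019, 0.159, -0.559], [-0.159, -0.0, 0.987, -0.924], [0.0, 0.0, 0.0, 1.0]]
wrist dict_keys(['frame', 'fx', 'fy', 'cx', 'cy', 'world_to_cam']) 350.0663409173744 350.0663409173744 317.72341854360417 199.9705668867766
[[-0.315, 0.949, 0.003, 0.624], [-0.918, -0.304, -0.257, 0.031], [-0.243, -0.083, 0.966, -0.392], [0.0, 0.0, 0.0, 1.0]]
{'time_s': 0.15, 'joints': array([-5.68605370e+01,  2.20816133e+01,  3.97944980e-01, -1.87839344e-02,
       -6.84126444e+01, -1.48157951e+01]), 'joint_velocities': array([-0.06353416, -0.11787656,  0.07780238,  0.02754208,  0.03762807,
       -0.08974201]), 'effort': array([-2.98051336e-04, -3.91052234e+01,  1.87586474e+01,  4.22228068e+00,
        1.23377494e-02, -1.39011013e-04]), 'tcp_pos': array([ 0.1963442 , -0.59287808,  0.2217065 ]), 'ee_rot': array([[-9.49333641e-01, -3.14269306e-01, -6.63681980e-04],
       [-3.14269978e-01,  9.49332346e-01,  1.57418756e-03],
       [ 1.35335939e-04,  1.70300453e-03, -9.99998541e-01]]), 'wrist_force': array([ 0.83158131,  0.3112807 , -0.40171623]), 'moment': array([ 0.01042071, -0.02445626,  0.00955529]), 'gripper_width': 1.0039347574732287}
```

View pics/scene0.png

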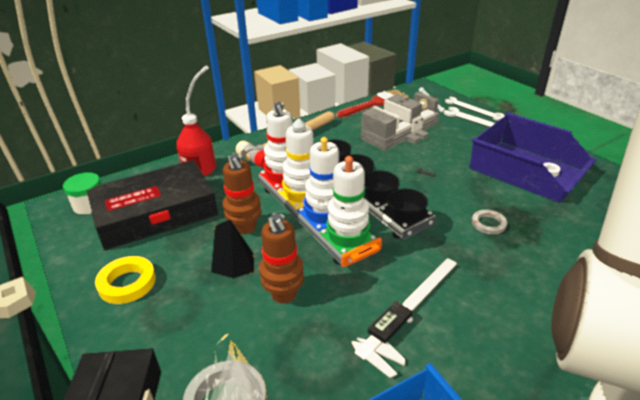

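View pics/top0.png

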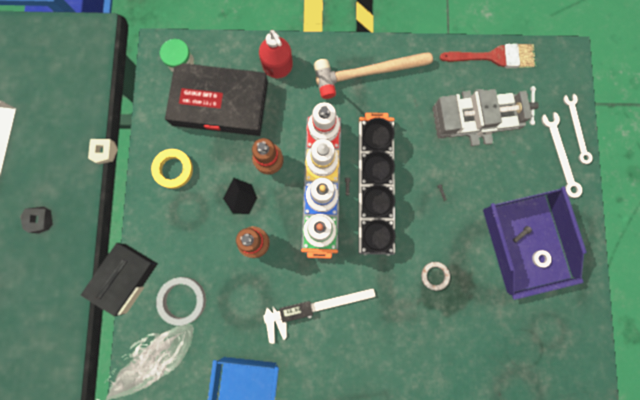

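View pics/wrist0.png

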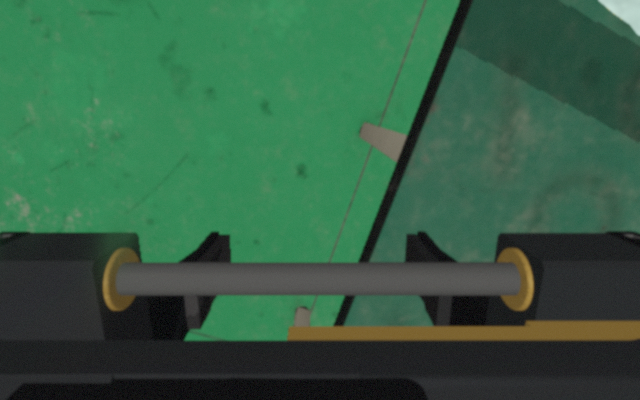

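The top view shows the bench rack at column 320, with its tab at the near end (320,254). Its row order from the tab is green (320,232), blue (322,194), yellow (322,155), red (324,118). The carrier is at column 377 with its tab at the far end (377,117). The brown look-alikes at (266,155) and (252,240) aren't on the rack, so I'll leave them alone. Next I'll take an enlarged crop to measure.

```bash
python3 - <<'E'
from h import *
f=np.load('pics/top0.npz')['frame']
save('topc',cv2.resize(f[95:265,230:410],None,fx=3.5,fy=3.5,interpolation=cv2.INTER_CUBIC)[:600])
f=np.load('pics/scene0.npz')['frame']
save('scenec',cv2.resize(f[90:310,210:450],None,fx=2.7,fy=2.7,interpolation=cv2.INTER_CUBIC)[:600])
E
```

```text
(no output)
```

View pics/topc.png

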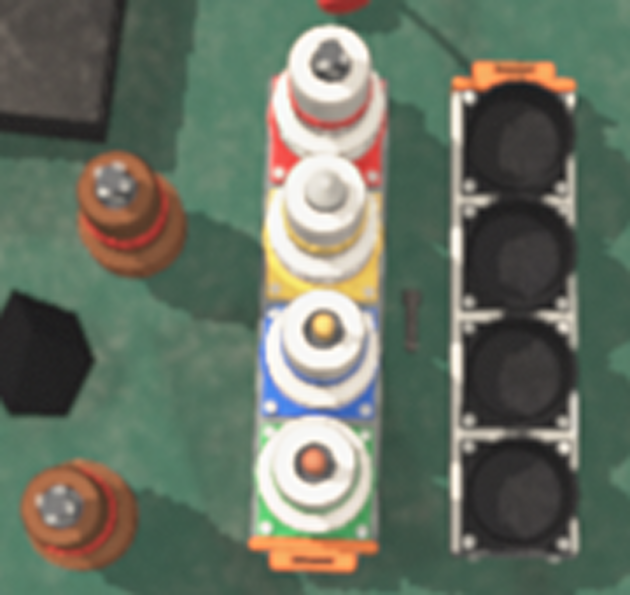

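View pics/scenec.png

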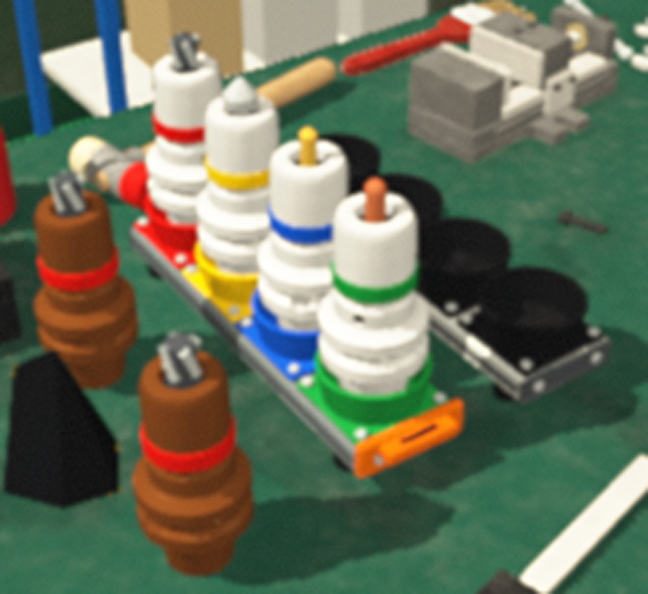

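The crops confirm the order: green with a copper cutter at the tab, then blue with gold, yellow with a cone, and red with the grey end mill. I'll turn the pixels into positions now.

```bash
cat >> h.py <<'E'
def ray(c,u,v,z):
    W=c['world_to_cam'];R=W[:3,:3];t=W[:3,3];o=-R.T@t
    d=R.T@np.array([(u-c['cx'])/c['fx'],-(v-c['cy'])/c['fy'],-1]); return o+d*(z-o[2])/d[2]
def proj(c,p):
    q=c['world_to_cam'][:3,:3]@np.asarray(p)+c['world_to_cam'][:3,3]
    return np.array([c['cx']-c['fx']*q[0]/q[2]*1, c['cy']+c['fy']*q[1]/q[2]])
def rack(x,y,yaw,l):
    a=np.radians(yaw); return np.array([x-np.sin(a)*l,y+np.cos(a)*l])
def circ(c,p,r,n=60):
    return np.array([proj(c,[p[0]+r*np.cos(t),p[1]+r*np.sin(t),p[2]]) for t in np.linspace(0,2*np.pi,n)])
E
python3 - <<'E'
from h import *
c=dict(np.load('pics/top0.npz'))
P=lambda a,b,z:ray(c,230+(a+.5)/3.5-.5,95+(b+.5)/3.5-.5,z)
print('nut');N=[P(a,b,.162) for a,b in((313,462),(323,334),(326,195),(331,85))];print(np.round(N,4))
print('rim');M=[P(a,b,.058) for a,b in((518,138),(517,255),(516,372),(516,490))];print(np.round(M,4))
# dark grey corners on carrier plate (z .03/.037)
for a,b in((453,88),(577,88),(452,552),(577,552)):print(P(a,b,.03).round(4))
print('bench');
for a,b in((251,545),(377,545),(268,75),(387,80)):print(P(a,b,.03).round(4))
E
```

```text
nut
[[0.4757 0.1166 0.162 ]
 [0.543  0.1127 0.162 ]
 [0.6178 0.1125 0.162 ]
 [0.6786 0.1109 0.162 ]]
rim
[[ 0.682  -0.0024  0.058 ]
 [ 0.6102 -0.0018  0.058 ]
 [ 0.54   -0.0012  0.058 ]
 [ 0.4709 -0.0012  0.058 ]]
[0.7217 0.0346 0.03  ]
[ 0.7232 -0.0425  0.03  ]
[0.4354 0.0334 0.03  ]
[ 0.4368 -0.0408  0.03  ]
bench
[0.4372 0.1528 0.03  ]
[0.4387 0.078  0.03  ]
[0.7278 0.1497 0.03  ]
[0.726  0.0757 0.03  ]
```

```bash
cat > ov.py <<'E'
from h import *
import sys
B=tuple(map(float,sys.argv[1].split(',')));C=tuple(map(float,sys.argv[2].split(',')));tag=sys.argv[3]
def draw(c,img,x0,y0,k):
    def pl(pts,col):
        q=((np.asarray(pts)-[x0,y0]+.5)*k-.5)
        cv2.polylines(img,[np.round(q*8).astype(np.int32)],False,col,1,cv2.LINE_AA,3)
    for (pose,z0,col) in((B,.030,(255,0,255)),(C,.030,(0,255,255))):
        a=np.radians(pose[2]);ex=np.array([np.cos(a),np.sin(a)]);ey=np.array([-np.sin(a),np.cos(a)])
        pts=[proj(c,[*(np.array(pose[:2])+ex*sx*.037+ey*sy*.146),.03]) for sx,sy in((1,1),(1,-1),(-1,-1),(-1,1),(1,1))]
        pl(pts,col)
        for l in(.108,.036,-.036,-.108):
            p=rack(*pose,l)
            if col[0]:
                pl(circ(c,[*p,.162],.021),col);pl(circ(c,[*p,.102],.031),col)
            else:
                pl(circ(c,[*p,.058],.035),col)
for n,(y0,y1,x0,x1,k) in dict(top=(95,265,280,410,3.5),scene=(90,310,210,450,2.7)).items():
    c=dict(np.load('pics/%s0.npz'%n)); img=cv2.resize(c['frame'][y0:y1,x0:x1],None,fx=k,fy=k,interpolation=cv2.INTER_CUBIC)
    draw(c,img,x0,y0,k); save(f'ov_{n}_{tag}',img[:600])
E
python3 ov.py .581,.113,88.4 .577,-.002,-90.3 a
```

```text
(no output)
```

View pics/ov_top_a.png

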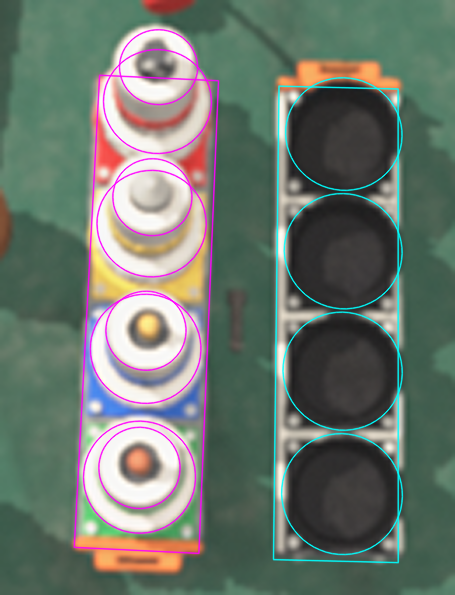

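View pics/ov_scene_a.png

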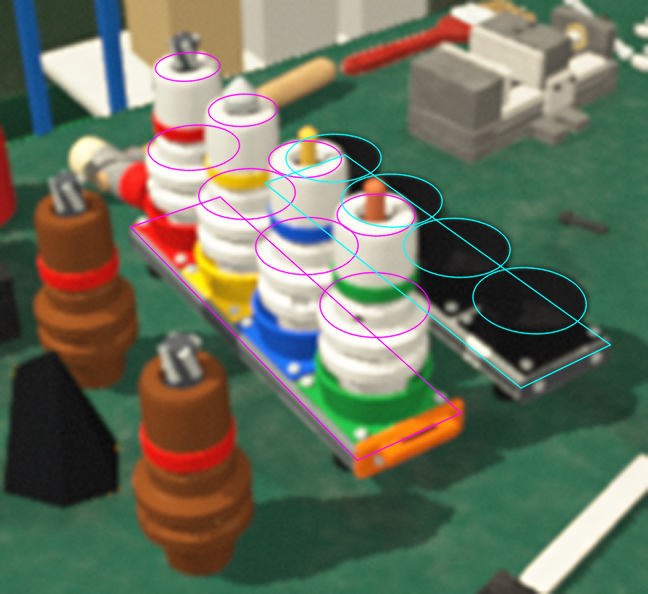

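The overlay fits to within a few mm: bench at (0.581, 0.113) with yaw 88.4, carrier at (0.577, -0.002) with yaw -90.3. I'll turn the jaws across the row and lift, then move toward green.

```bash
python3 -m jog '[[0,0,-1,0,0,6.4],[0,0,-1,0,0,6.4],[0,0,-1,0,0,6.4],[-2,0,-1,0,0,0],[-2,0,0,0,0,0]]' 8.7
cat > to.py <<'E'
from h import *
import sys
# python3 to.py x y z [jawyaw]: remaining delta in tool axes cm
s=sense();t=np.array(list(map(float,sys.argv[1:4])));R=s['ee_rot']
d=R.T@(t-s['tcp_pos'])*100
print('t%.1f pos'%s['time_s'],s['tcp_pos'].round(4),'jaw yaw %.1f'%np.degrees(np.arctan2(R[1,1],R[0,1])),'tilt',R[2,:2].round(3),'d cm',d.round(2),'F',s['wrist_force'].round(1),'g',round(float(s['gripper_width']),3))
E
python3 to.py .473 .116 .26
```

```text
time_s: 0.57
tcp_pos: [0.2364, -0.5949, 0.265]
ee_rot: [[-1.0, 0.017, 0.002], [0.017, 1.0, -0.004], [-0.002, -0.004, -1.0]]
wrist_force: [-0.0, -1.3, 0.0]
gripper_width: 1.001
t0.6 pos [ 0.2364 -0.5949  0.265 ] jaw yaw 89.0 tilt [-0.002 -0.004] d cm [-22.44  71.48   0.28] F [-0.  -1.3  0. ] g 1.001
```

```bash
python3 -m jog '[[-2,3.2,0,0,0,0],[-2,3.2,0,0,0,0],[-2,3.2,0,0,0,0],[-2,3.2,0,0,0,0],[-2,3.2,0,0,0,0]]' >/dev/null
python3 -m jog '[[-1,3.6,0,0,0,0],[-1,3.6,0,0,0,0],[-1,3.6,0,0,0,0],[-1,3.6,0,0,0,0],[-1,3.6,0,0,0,0]]' >/dev/null
python3 -m jog '[[-1,3.6,0,0,0,0],[-1,3.6,0,0,0,0],[-1,3.6,0,0,0,0],[0,3.6,0,0,0,0],[0,3,0,0,0,0]]' >/dev/null
python3 to.py .473 .116 .26
```

```text
t1.8 pos [ 0.4242 -0.0806  0.2623] jaw yaw 89.2 tilt [0. 0.] d cm [-4.6  19.72  0.24] F [ 0.1  0.  -0.1] g 1.001
```

```bash
python3 -m jog '[[-1,3,0,0,0,0],[-1,3,0,0,0,0],[-1,3,0,0,0,0],[-1,3,0,0,0,0],[0,3,0,0,0,0]]' >/dev/null
python3 -m jog '[[-0.6,3,0,0,0,0],[0,1.6,0,0,0,0],[0,0,0,0,0,0],[0,0,0,0,0,0],[0,0,0,0,0,0]]' >/dev/null
python3 to.py .473 .116 .26
python3 - <<'E'
from h import *
c=capture('wrist');save('w1',c['frame']);np.savez('pics/w1.npz',**c)
W=c['world_to_cam'];print(-W[:3,:3].T@W[:3,3])
for l,n in((.108,'g'),(.036,'b')):
    print(n,proj(c,[*rack(.581,.113,88.4,l),.182]).round(1),proj(c,[*rack(.581,.113,88.4,l),.162]).round(1))
E
```

```text
t2.6 pos [0.473  0.112  0.2623] jaw yaw 89.1 tilt [ 0.001 -0.   ] d cm [0.   0.4  0.23] F [ 0.2 -0.6  0.1] g 1.004
[0.40285164 0.11246299 0.42546114]
g [323.8 207.6] [323.3 200.5]
b [322.1 296.7] [321.8 284.1]
```

View pics/w1.png

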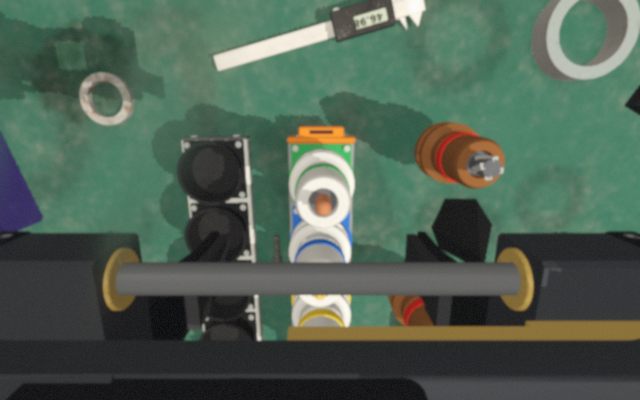

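Wrist view: green's cutter tip is at about (323,203) against a predicted (324,208), so it agrees within 3 mm. The jaws straddle the row and the path down is clear. Descending.

```bash
python3 -m jog '[[0,0.3,2.5,0,0,0],[0,0,2.5,0,0,0],[0,0,2.5,0,0,0],[0,0,2,0,0,0],[0,0,0,0,0,0]]' >/dev/null
python3 to.py .473 .115 .133
python3 -m jog '[[0,0,1.5,0,0,0],[0,0,1.2,0,0,0],[0,0,0.5,0,0,0],[0,0,0,0,0,0],[0,0,0,0,0,0]]' >/dev/null
python3 to.py .473 .115 .133
```

```text
t3.1 pos [0.4706 0.1132 0.1638] jaw yaw 89.0 tilt [ 0.008 -0.004] d cm [-0.26  0.2   3.08] F [-0.3 -0.3 -1.2] g 0.993
t3.5 pos [0.474  0.1154 0.1366] jaw yaw 89.1 tilt [-0.001  0.   ] d cm [ 0.1  -0.04  0.36] F [-0.1 -0.5  0.5] g 0.998
```

```bash
python3 -m jog '[[0.1,0,0.3,0,0,0],[0,0,0,0,0,0],[0,0,0,0,0,0],[0,0,0,0,0,0],[0,0,0,0,0,0]]' 3.5 >/dev/null
python3 -m jog '[[0,0,0,0,0,0],[0,0,0,0,0,0],[0,0,0,0,0,0],[0,0,0,0,0,0],[0,0,0,0,0,0]]' >/dev/null
python3 to.py .473 .115 .133
python3 - <<'E'
from h import *
c=capture('scene');save('s1',cv2.resize(c['frame'][60:310,180:480],None,fx=2.3,fy=2.3,interpolation=cv2.INTER_CUBIC))
E
```

```text
t4.4 pos [0.4725 0.1158 0.1326] jaw yaw 89.1 tilt [-0.  0.] d cm [-0.05 -0.08 -0.04] F [-0.2  1.   1.1] g 0.511
```

View pics/s1.png

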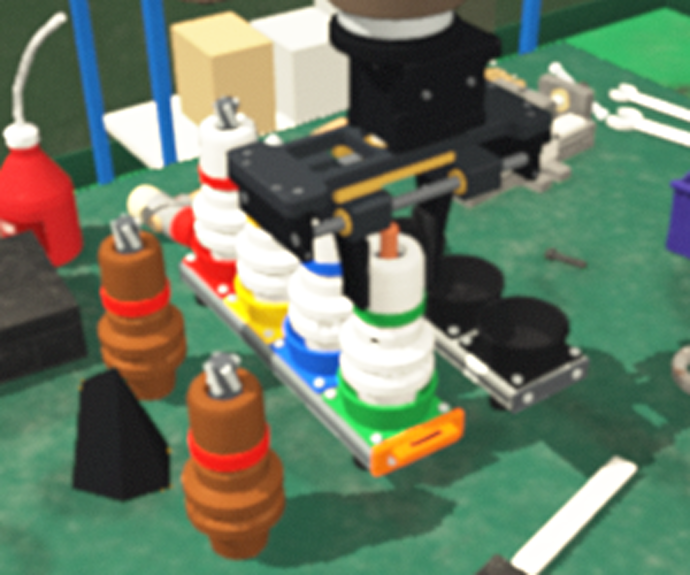

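Gripped: opening 0.511, about 44 mm, which fits the nut. The picture shows the jaws on the green nut at (395,270). Lifting.

```bash
python3 -m jog '[[0,0,-0.6,0,0,0],[0,0,-1.5,0,0,0],[0,0,-2,0,0,0],[0,0,-2,0,0,0],[0,0,-1,0,0,0]]' >/dev/null
python3 -m jog '[[0,0,-0.8,0,0,0],[0,0,-0.4,0,0,0],[0,0,0,0,0,0],[0,0,0,0,0,0],[0,0,0,0,0,0]]' >/dev/null
python3 to.py .473 .0 .215
python3 - <<'E'
from h import *
c=capture('scene');save('s2',cv2.resize(c['frame'][60:310,180:480],None,fx=2.3,fy=2.3,interpolation=cv2.INTER_CUBIC))
E
```

```text
t5.2 pos [0.4715 0.1152 0.2142] jaw yaw 89.1 tilt [ 0.003 -0.001] d cm [ -0.33 -11.52  -0.07] F [-0.5  0.7 -7.9] g 0.507
```

View pics/s2.png

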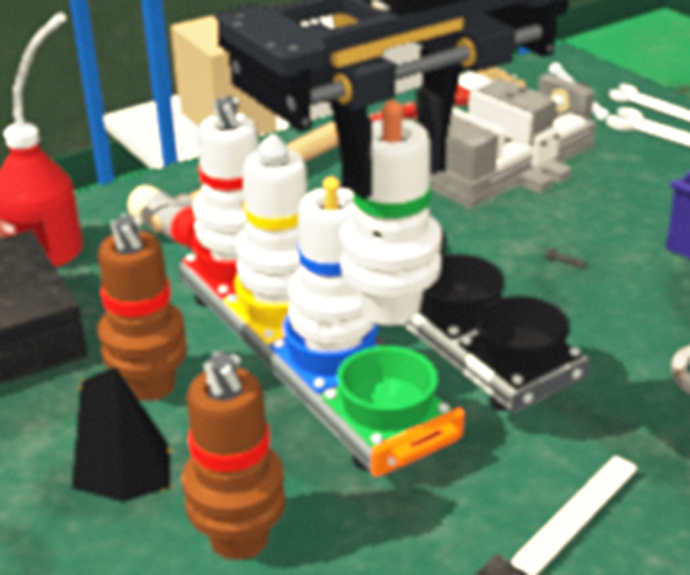

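Green is held upright and clear. The force of -7.9 N matches 0.75 kg. Crossing to the carrier, then out along it to the first pocket at the far tab.

```bash
python3 -m jog '[[0,-1,0,0,0,0],[0,-2,0,0,0,0],[0,-2.5,0,0,0,0],[0,-2.5,0,0,0,0],[-0.5,-2,0,0,0,0]]' >/dev/null
python3 -m jog '[[-1.5,-1.5,0,0,0,0],[-2.5,0,0,0,0,0],[-2.5,0,0,0,0,0],[-2.5,0,0,0,0,0],[-2.5,0,0,0,0,0]]' >/dev/null
python3 -m jog '[[-2.5,0,0,0,0,0],[-2.5,0,0,0,0,0],[-2,0,0,0,0,0],[-1,0,0,0,0,0],[0,0,0,0,0,0]]' >/dev/null
python3 to.py .685 -.0025 .21
python3 - <<'E'
from h import *
for n in('top','wrist'):
    c=capture(n);np.savez(f'pics/{n}3.npz',**c)
    f=c['frame']
    save(n+'3',cv2.resize(f[80:270,260:420],None,fx=3,fy=3,interpolation=cv2.INTER_CUBIC) if n=='top' else f)
    for l in(.108,.036,-.036,-.108):
        print(n,proj(c,[*rack(.577,-.002,-90.3,l),.058]).round(1))
E
```

```text
t6.5 pos [ 0.6725 -0.0031  0.2131] jaw yaw 89.1 tilt [ 0.001 -0.001] d cm [-1.25  0.08  0.31] F [-0.3  0.5 -7.5] g 0.509
top [377.7 132.7]
top [377.6 166.2]
top [377.4 200.5]
top [377.2 235.6]
wrist [318.8 200.8]
wrist [318.1 122.5]
wrist [317.2  34.5]
wrist [316.3 -65.2]
```

View pics/top3.png

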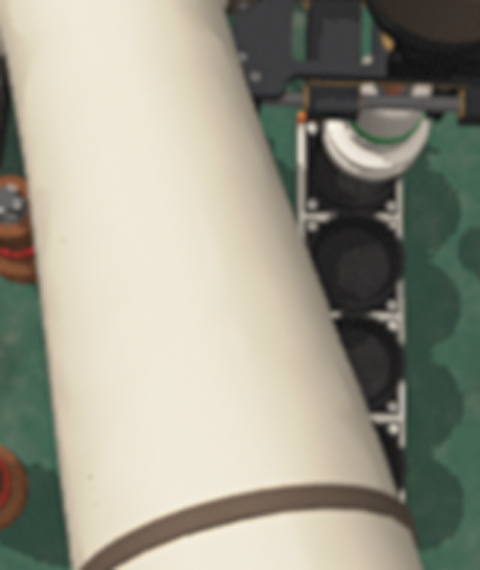

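View pics/wrist3.png

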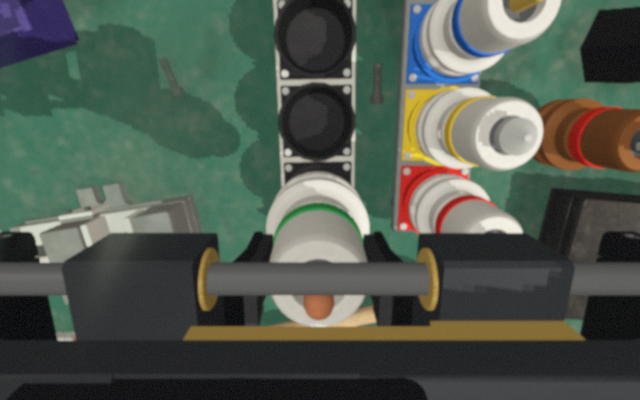

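Wrist view: pocket 2's rim is at (315.5,120) against a predicted (318,122.5), so the carrier is really at about (0.576, -0.004). Pocket 1 is then (0.684, -0.004). Green hangs straight.

```bash
python3 -m jog '[[-0.6,0,0,0,0,0],[-0.6,0,1,0,0,0],[0,0,1.5,0,0,0],[0,0,1.2,0,0,0],[0,0,0,0,0,0]]' >/dev/null
python3 -m jog '[[0,0,0,0,0,0],[0,0,0,0,0,0],[0,0,0,0,0,0],[0,0,0,0,0,0],[0,0,0,0,0,0]]' >/dev/null
python3 to.py .684 -.004 .133
```

```text
t7.5 pos [ 0.6829 -0.0026  0.1795] jaw yaw 89.1 tilt [-0.002  0.   ] d cm [-0.1  -0.14  4.65] F [-0.4  0.2 -6.9] g 0.509
```

```bash
python3 -m jog '[[-0.1,-0.1,1,0,0,0],[0,0,1,0,0,0],[0,0,0.8,0,0,0],[0,0,0.5,0,0,0],[0,0,0,0,0,0]]' >/dev/null
python3 to.py .684 -.004 .133
python3 -m jog '[[0,0,0.4,0,0,0],[0,0,0.4,0,0,0],[0,0,0.2,0,0,0],[0,0,0,0,0,0],[0,0,0,0,0,0]]' >/dev/null
python3 to.py .684 -.004 .133
```

```text
t7.9 pos [ 0.6822 -0.0038  0.1427] jaw yaw 89.1 tilt [ 0.005 -0.001] d cm [-0.19 -0.01  0.97] F [-0.1 -0.9 -7.5] g 0.51
t8.3 pos [ 0.6836 -0.0037  0.1356] jaw yaw 89.1 tilt [-0. -0.] d cm [-0.04 -0.03  0.26] F [-0.6 -1.1 -7.5] g 0.513
```

Still hanging free with no contact. I'll go down to the floor gently and then release.

```bash
python3 -m jog '[[0,0,0.2,0,0,0],[0,0,0,0,0,0],[0,0,0.1,0,0,0],[0,0,0,0,0,0],[0,0,0,0,0,0]]' >/dev/null
python3 to.py .684 -.004 .133
python3 - <<'E'
from h import *
c=capture('scene');save('s4',cv2.resize(c['frame'][60:310,180:480],None,fx=2.3,fy=2.3,interpolation=cv2.INTER_CUBIC))
E
```

```text
t8.7 pos [ 0.6838 -0.0037  0.1328] jaw yaw 89.1 tilt [-0.001  0.   ] d cm [-0.02 -0.03 -0.02] F [-0.2  0.4 -7.2] g 0.51
```

View pics/s4.png

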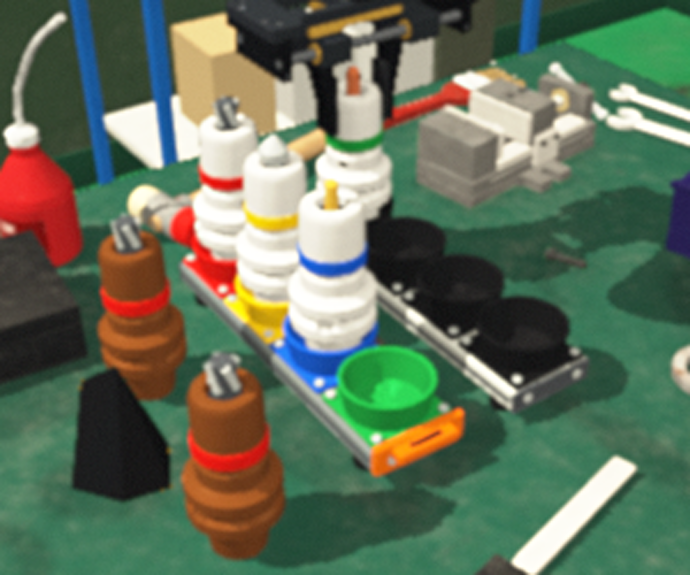

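Green is in the first pocket, but the full weight is still on the gripper. Lowering 2 mm more and releasing.

```bash
python3 -m jog '[[0,0,0.1,0,0,0],[0,0,0.1,0,0,0],[0,0,0,0,0,0],[0,0,0,0,0,0],[0,0,0,0,0,0]]' >/dev/null
python3 to.py .684 -.004 .133
python3 -m jog '[[0,0,0,0,0,0],[0,0,0,0,0,0],[0,0,0,0,0,0],[0,0,0,0,0,0],[0,0,0,0,0,0]]' 8.7 >/dev/null
python3 -m jog '[[0,0,0,0,0,0],[0,0,0,0,0,0],[0,0,0,0,0,0],[0,0,-0.5,0,0,0],[0,0,-1,0,0,0]]' >/dev/null
python3 to.py .684 -.004 .26
```

```text
t9.2 pos [ 0.6846 -0.0037  0.1326] jaw yaw 89.2 tilt [-0.003 -0.   ] d cm [ 0.06 -0.03 -0.04] F [-1.3 -0.4  4.6] g 0.515
t10.0 pos [ 0.6827 -0.0038  0.1446] jaw yaw 89.1 tilt [ 0.003 -0.   ] d cm [ -0.09  -0.02 -11.54] F [-0.2  0.   0.3] g 0.996
```

It made contact at TCP z 0.1326 (force changed to +4.6 N), so it's seated. Rising, then on to blue at (0.545, 0.114).

```bash
python3 -m jog '[[0,0,-2.5,0,0,0],[0,0,-3,0,0,0],[0,0,-3,0,0,0],[0,0,-2,0,0,0],[0,0,0,0,0,0]]' >/dev/null
python3 -m jog '[[1.5,1.2,0,0,0,0],[3,2.5,0,0,0,0],[3,2.5,0,0,0,0],[3,2.5,0,0,0,0],[2,2,0,0,0,0]]' >/dev/null
python3 -m jog '[[1.4,1.1,0,0,0,0],[0,0,0,0,0,0],[0,0,0,0,0,0],[0,0,0,0,0,0],[0,0,0,0,0,0]]' >/dev/null
python3 to.py .545 .114 .26
python3 - <<'E'
from h import *
c=capture('wrist');save('w5',c['frame'])
for l in(.036,-.036): print(proj(c,[*rack(.581,.113,88.4,l),.182]).round(1))
c=capture('scene');save('s5',cv2.resize(c['frame'][60:310,180:480],None,fx=2.3,fy=2.3,interpolation=cv2.INTER_CUBIC))
E
```

```text
t11.3 pos [0.5471 0.1159 0.2505] jaw yaw 89.1 tilt [-0. -0.] d cm [ 0.21 -0.19 -0.95] F [-0.5  0.1  0.1] g 1.002
[315.5 209.4]
[314.5 302.5]
```

View pics/w5.png

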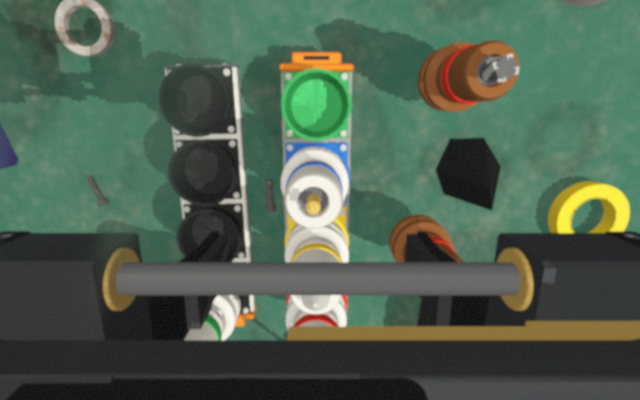

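View pics/s5.png

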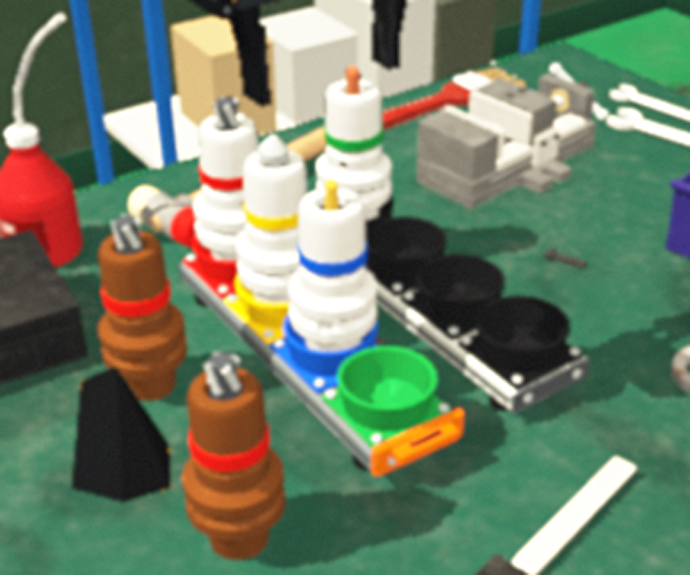

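Green stands upright in pocket 1, shown at (352,170) in the scene crop. Blue's tip is at (314,203) against a predicted (315.5,209), so I'll grip at (0.543, 0.113).

```bash
python3 -m jog '[[0.4,-0.2,2,0,0,0],[0,0,2.5,0,0,0],[0,0,2.5,0,0,0],[0,0,2,0,0,0],[0,0,1,0,0,0]]' >/dev/null
python3 -m jog '[[0,0,1,0,0,0],[0,0,0.5,0,0,0],[0,0,0,0,0,0],[0,0,0,0,0,0],[0,0,0,0,0,0]]' >/dev/null
python3 to.py .543 .113 .133
python3 -m jog '[[0,0,0.2,0,0,0],[0,0,0,0,0,0],[0,0,0,0,0,0],[0,0,0,0,0,0],[0,0,0,0,0,0]]' 3.5 >/dev/null
python3 -m jog '[[0,0,0,0,0,0],[0,0,0,0,0,0],[0,0,0,0,0,0],[0,0,0,0,0,0],[0,0,0,0,0,0]]' >/dev/null
python3 to.py .543 .113 .133
```

```text
t12.2 pos [0.5432 0.1148 0.1367] jaw yaw 89.1 tilt [-0.002  0.001] d cm [ 0.01 -0.18  0.37] F [ 0.4 -0.7  0.2] g 1.002
t13.1 pos [0.5423 0.1143 0.1336] jaw yaw 89.1 tilt [ 0. -0.] d cm [-0.07 -0.13  0.06] F [-0.2 -1.   0.7] g 0.515
```

```bash
python3 -m jog '[[0,0,-0.6,0,0,0],[0,0,-1.5,0,0,0],[0,0,-2,0,0,0],[0,0,-2,0,0,0],[0,0,-1,0,0,0]]' >/dev/null
python3 -m jog '[[0,0,-0.8,0,0,0],[0,0,-0.4,0,0,0],[0,-1,0,0,0,0],[0,-2,0,0,0,0],[0,-2.5,0,0,0,0]]' >/dev/null
python3 to.py .612 -.004 .21
python3 -m jog '[[0,-2.5,0,0,0,0],[0,-2,0,0,0,0],[-1.5,-1.5,0,0,0,0],[-2,-0.2,0,0,0,0],[-2,0,0,0,0,0]]' >/dev/null
python3 -m jog '[[-1,0,0,0,0,0],[-0.4,0,0,0,0,0],[0,0,0,0,0,0],[0,0,0,0,0,0],[0,0,0,0,0,0]]' >/dev/null
python3 to.py .612 -.004 .21
python3 - <<'E'
from h import *
c=capture('wrist');save('w6',c['frame'])
for l in(-.036,-.108): print(proj(c,[*rack(.576,-.004,-90.3,l),.058]).round(1))
E
```

```text
t13.9 pos [0.5406 0.0594 0.2149] jaw yaw 89.2 tilt [ 0.003 -0.   ] d cm [-7.23 -6.24  0.47] F [ 0.2 -0.5 -7.5] g 0.511
t14.7 pos [ 0.6084 -0.0036  0.216 ] jaw yaw 89.1 tilt [ 0.002 -0.   ] d cm [-0.37 -0.03  0.6 ] F [-0.2  1.2 -5.7] g 0.51
[316.7 109.6]
[315.9  20.7]
```

View pics/w6.png

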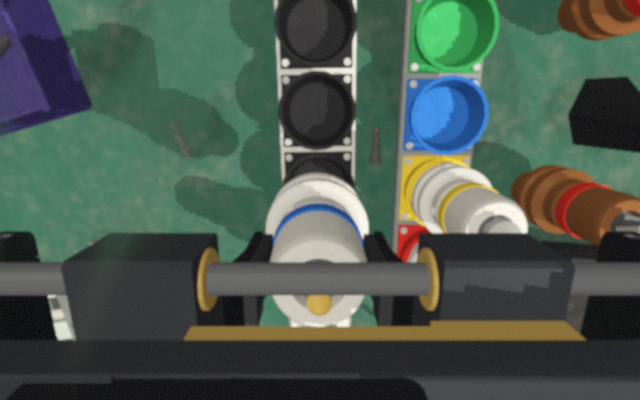

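Pocket 3's rim is at (316,108) against a predicted (317,110), so the carrier pose holds. Lowering blue into pocket 2.

```bash
python3 -m jog '[[-0.3,0,1,0,0,0],[0,0,1.5,0,0,0],[0,0,1.5,0,0,0],[0,0,1.5,0,0,0],[0,0,1,0,0,0]]' >/dev/null
python3 -m jog '[[0,0,0.8,0,0,0],[0,0,0.5,0,0,0],[0,0,0,0,0,0],[0,0,0,0,0,0],[0,0,0,0,0,0]]' >/dev/null
python3 to.py .612 -.004 .133
python3 -m jog '[[0,0,0.2,0,0,0],[0,0,0.1,0,0,0],[0,0,0,0,0,0],[0,0,0,0,0,0],[0,0,0,0,0,0]]' >/dev/null
python3 to.py .612 -.004 .133
```

```text
t15.6 pos [ 0.6133 -0.0035  0.1395] jaw yaw 89.1 tilt [-0.002  0.   ] d cm [ 0.13 -0.05  0.65] F [ 0.2  0.4 -6.6] g 0.515
t16.0 pos [ 0.6127 -0.0036  0.1357] jaw yaw 89.1 tilt [-0. -0.] d cm [ 0.06 -0.04  0.27] F [ 0.  -0.2 -6.6] g 0.514
```

```bash
python3 -m jog '[[0,0,0.2,0,0,0],[0,0,0.1,0,0,0],[0,0,0.1,0,0,0],[0,0,0,0,0,0],[0,0,0,0,0,0]]' >/dev/null
python3 to.py .612 -.004 .133
```

```text
t16.4 pos [ 0.6139 -0.0036  0.1336] jaw yaw 89.2 tilt [-0.004 -0.   ] d cm [ 0.18 -0.04  0.06] F [-0.4 -0.3  5.6] g 0.511
```

Contact (+5.6 N), so it's seated. Releasing, then on to yellow at about (0.615, 0.112).

```bash
python3 -m jog '[[0,0,0,0,0,0],[0,0,0,0,0,0],[0,0,0,0,0,0],[0,0,0,0,0,0],[0,0,0,0,0,0]]' 8.7 >/dev/null
python3 -m jog '[[0,0,0,0,0,0],[0,0,0,0,0,0],[0,0,0,0,0,0],[0,0,-1,0,0,0],[0,0,-2,0,0,0]]' >/dev/null
python3 -m jog '[[0,0,-3,0,0,0],[0,0,-3,0,0,0],[0,0,-2.7,0,0,0],[0,1.5,0,0,0,0],[0,3,0,0,0,0]]' >/dev/null
python3 -m jog '[[0,3,0,0,0,0],[0,2.5,0,0,0,0],[0,1.5,0,0,0,0],[0,0,0,0,0,0],[0,0,0,0,0,0]]' >/dev/null
python3 to.py .615 .112 .25
python3 - <<'E'
from h import *
c=capture('wrist');save('w7',c['frame'])
for l in(-.036,-.108): print(proj(c,[*rack(.581,.113,88.4,l),.182]).round(1))
c=capture('scene');save('s7',cv2.resize(c['frame'][60:310,180:480],None,fx=2.3,fy=2.3,interpolation=cv2.INTER_CUBIC))
E
```

```text
t18.1 pos [0.6142 0.1119 0.2487] jaw yaw 89.2 tilt [ 0. -0.] d cm [-0.08  0.01 -0.13] F [-0.5  0.  -1.1] g 0.998
[318.5 216.8]
[317.  309.6]
```

View pics/w7.png

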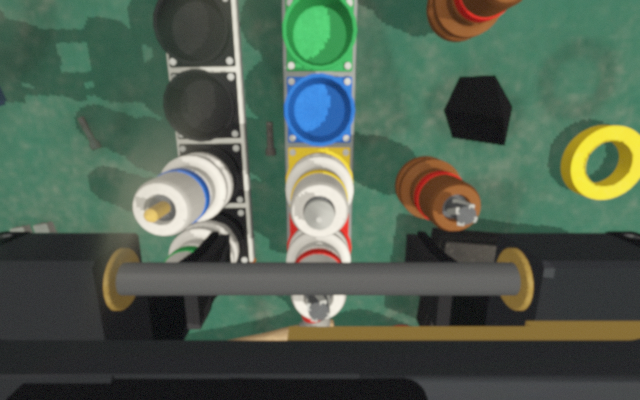

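View pics/s7.png

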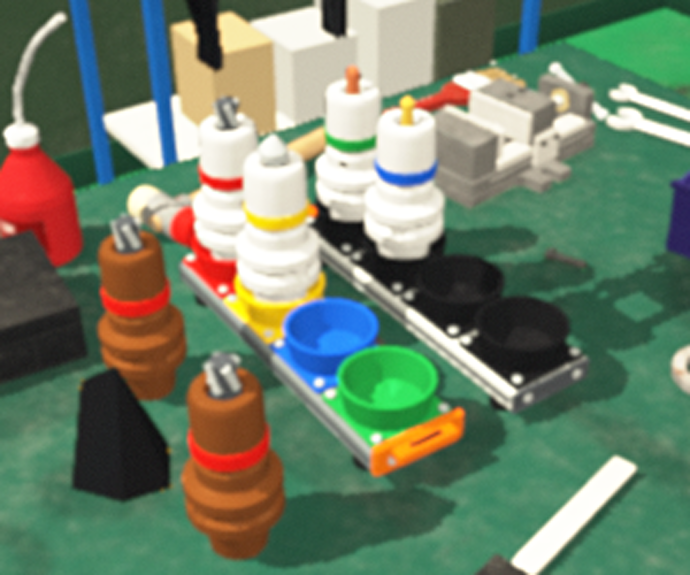

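Blue is upright in pocket 2. Yellow's tip is at (319,211) against a predicted (318.5,217), so I'll grip at (0.614, 0.112). The nearby brown look-alike clears the finger by about 2 cm.

```bash
python3 -m jog '[[0,0,2,0,0,0],[0,0,2.5,0,0,0],[0,0,2.5,0,0,0],[0,0,2,0,0,0],[0,0,1,0,0,0]]' >/dev/null
python3 -m jog '[[0,0,1,0,0,0],[0,0,0.4,0,0,0],[0,0,0,0,0,0],[0,0,0,0,0,0],[0,0,0,0,0,0]]' >/dev/null
python3 to.py .614 .112 .133
python3 -m jog '[[0,0,0.2,0,0,0],[0,0,0,0,0,0],[0,0,0,0,0,0],[0,0,0,0,0,0],[0,0,0,0,0,0]]' 3.5 >/dev/null
python3 -m jog '[[0,0,0,0,0,0],[0,0,0,0,0,0],[0,0,0,0,0,0],[0,0,0,0,0,0],[0,0,0,0,0,0]]' >/dev/null
python3 to.py .614 .112 .133
```

```text
t19.0 pos [0.6152 0.1116 0.1359] jaw yaw 89.1 tilt [-0.002  0.001] d cm [0.12 0.03 0.29] F [-1.   0.2  0.3] g 0.999
t19.9 pos [0.6144 0.1116 0.1326] jaw yaw 89.1 tilt [-0.  0.] d cm [ 0.04  0.04 -0.04] F [-1.1  0.4  0.3] g 0.514
```

```bash
python3 -m jog '[[0,0,-0.6,0,0,0],[0,0,-1.5,0,0,0],[0,0,-2,0,0,0],[0,0,-2,0,0,0],[0,0,-1,0,0,0]]' >/dev/null
python3 -m jog '[[0,0,-0.8,0,0,0],[0.5,0,-0.4,0,0,0],[1.5,0,0,0,0,0],[2,0,0,0,0,0],[2,0,0,0,0,0]]' >/dev/null
python3 to.py .54 -.004 .21
python3 -m jog '[[1.2,-1,0,0,0,0],[0.3,-2,0,0,0,0],[0,-2.5,0,0,0,0],[0,-2.5,0,0,0,0],[0,-2,0,0,0,0]]' >/dev/null
python3 -m jog '[[0,-1.4,0,0,0,0],[0,-0.2,0,0,0,0],[0,0,0,0,0,0],[0,0,0,0,0,0],[0,0,0,0,0,0]]' >/dev/null
python3 to.py .54 -.004 .21
python3 - <<'E'
from h import *
c=capture('wrist');save('w8',c['frame'])
for l in(-.108,): print(proj(c,[*rack(.576,-.004,-90.3,l),.058]).round(1))
E
```

```text
t20.7 pos [0.5521 0.1119 0.2135] jaw yaw 89.1 tilt [ 0.004 -0.001] d cm [  1.02 -11.6    0.37] F [-0.2  0.2 -6.4] g 0.518
t21.5 pos [ 0.5372 -0.0028  0.2151] jaw yaw 89.2 tilt [0.001 0.   ] d cm [-0.28 -0.12  0.51] F [-0.3  0.5 -6.6] g 0.514
[316.1 108.4]
```

View pics/w8.png

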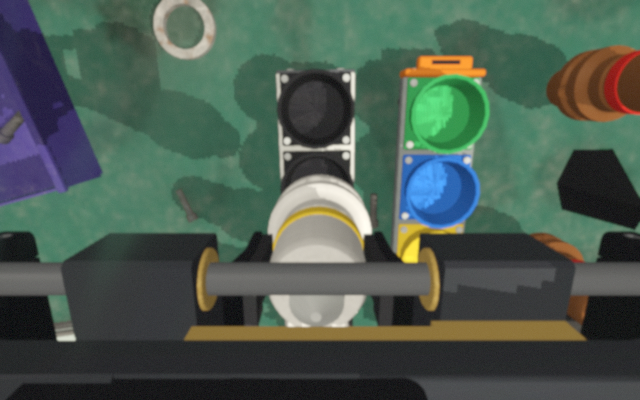

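Pocket 4's rim is at (316,108), matching the prediction. Lowering yellow into pocket 3.

```bash
python3 -m jog '[[-0.2,-0.1,1,0,0,0],[0,0,1.5,0,0,0],[0,0,1.5,0,0,0],[0,0,1.5,0,0,0],[0,0,1,0,0,0]]' >/dev/null
python3 -m jog '[[0,0,0.8,0,0,0],[0,0,0.4,0,0,0],[0,0,0,0,0,0],[0,0,0,0,0,0],[0,0,0,0,0,0]]' >/dev/null
python3 to.py .54 -.004 .133
python3 -m jog '[[0,0,0.2,0,0,0],[0,0,0.1,0,0,0],[0,0,0,0,0,0],[0,0,0,0,0,0],[0,0,0,0,0,0]]' >/dev/null
python3 to.py .54 -.004 .133
```

```text
t22.4 pos [ 0.5404 -0.0043  0.1394] jaw yaw 89.1 tilt [-0.002  0.   ] d cm [0.04 0.03 0.64] F [-0.  -0.1 -6.8] g 0.513
t22.8 pos [ 0.5396 -0.0045  0.1357] jaw yaw 89.1 tilt [-0.  0.] d cm [-0.04  0.05  0.27] F [-0.5  1.1 -6.8] g 0.518
```

```bash
python3 -m jog '[[0,0,0.2,0,0,0],[0,0,0.1,0,0,0],[0,0,0.1,0,0,0],[0,0,0,0,0,0],[0,0,0,0,0,0]]' >/dev/null
python3 to.py .54 -.004 .133
```

```text
t23.2 pos [ 0.5401 -0.0044  0.1326] jaw yaw 89.1 tilt [-0.002 -0.   ] d cm [ 0.01  0.04 -0.04] F [-1.6  0.3  1.8] g 0.509
```

Contact, so it's seated. Releasing, then going to red at about (0.687, 0.110).

```bash
python3 -m jog '[[0,0,0,0,0,0],[0,0,0,0,0,0],[0,0,0,0,0,0],[0,0,0,0,0,0],[0,0,0,0,0,0]]' 8.7 >/dev/null
python3 -m jog '[[0,0,0,0,0,0],[0,0,0,0,0,0],[0,0,0,0,0,0],[0,0,-1,0,0,0],[0,0,-2,0,0,0]]' >/dev/null
python3 -m jog '[[0,0,-3,0,0,0],[0,0,-3,0,0,0],[0,0,-2.7,0,0,0],[-1.5,1.2,0,0,0,0],[-3,2.4,0,0,0,0]]' >/dev/null
python3 -m jog '[[-3,2.4,0,0,0,0],[-3,2.4,0,0,0,0],[-2.5,2,0,0,0,0],[-1.5,1,0,0,0,0],[0,0,0,0,0,0]]' >/dev/null
python3 -m jog '[[0,0,0,0,0,0],[0,0,0,0,0,0],[0,0,0,0,0,0],[0,0,0,0,0,0],[0,0,0,0,0,0]]' >/dev/null
python3 to.py .687 .110 .25
python3 - <<'E'
from h import *
c=capture('wrist');save('w9',c['frame'])
for l in(-.108,): print(proj(c,[*rack(.581,.113,88.4,l),.182]).round(1))
c=capture('scene');save('s9',cv2.resize(c['frame'][60:310,180:480],None,fx=2.3,fy=2.3,interpolation=cv2.INTER_CUBIC))
E
```

```text
t25.3 pos [0.6858 0.1067 0.2495] jaw yaw 89.1 tilt [-0.001  0.   ] d cm [-0.12  0.33 -0.05] F [-0.2 -1.   0.7] g 1.003
[323.1 216.9]
```

View pics/w9.png

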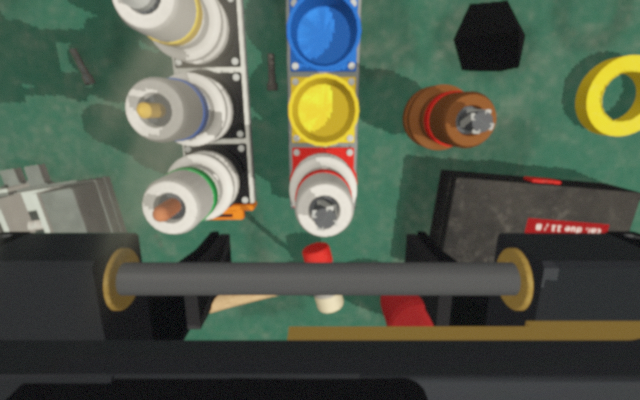

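View pics/s9.png

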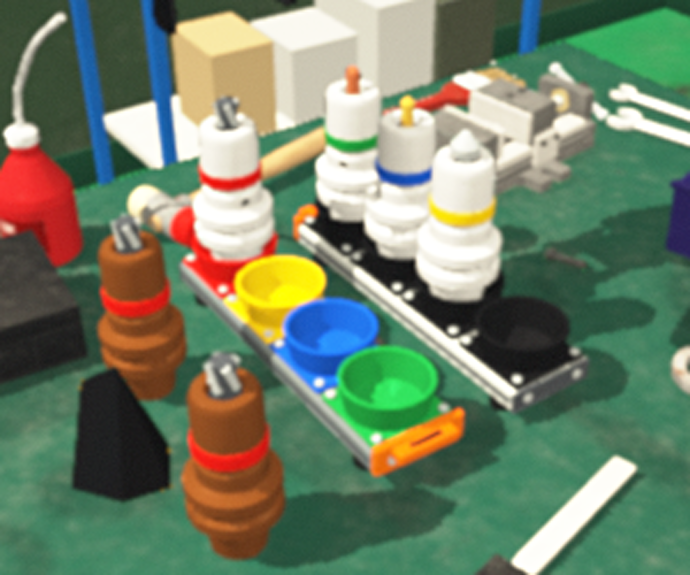

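Red's tip is at (324,211) against a predicted (323,217), so I'll grip at (0.686, 0.110). Before descending, I'll check how close the red oil can comes to the gripper body.

```bash
python3 - <<'E'
from h import *
c=dict(np.load('pics/top0.npz'));s=dict(np.load('pics/scene0.npz'))
# bottle: top view base-edge near (278,78) z~0; spout tip seen in top (270,35); scene spout tip (205,68), cap (190,122), base (197,172)
print('near base',ray(c,278,78,0.0).round(3), 'scene base front',ray(s,205,174,0).round(3))
for z in(.1,.15,.2,.25): print(z,'cap top',ray(c,274,38,z).round(3),'cap scene',ray(s,190,122,z).round(3),'tip scene',ray(s,205,68,z).round(3))
save('bot',cv2.resize(np.hstack([c['frame'][20:100,230:330],s['frame'][60:180,150:250][:80]]),None,fx=4,fy=4))
E
```

```text
near base [0.827 0.217 0.   ] scene base front [0.833 0.217 0.   ]
0.1 cap top [0.872 0.218 0.1  ] cap scene [0.876 0.213 0.1  ] tip scene [1.135 0.073 0.1  ]
0.15 cap top [0.846 0.212 0.15 ] cap scene [0.777 0.243 0.15 ] tip scene [1.006 0.118 0.15 ]
0.2 cap top [0.82  0.207 0.2  ] cap scene [0.677 0.272 0.2  ] tip scene [0.878 0.163 0.2  ]
0.25 cap top [0.794 0.201 0.25 ] cap scene [0.578 0.302 0.25 ] tip scene [0.749 0.209 0.25 ]
```

View pics/bot.png

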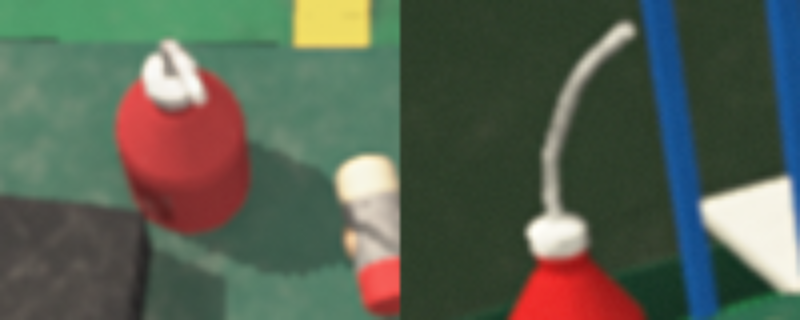

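The can is at x ≥ 0.83 and its spout at about (0.82, 0.185). The gripper body reaches x ≈ 0.725, so it's clear. Gripping red.

```bash
python3 -m jog '[[0,0.3,2,0,0,0],[0,0,2.5,0,0,0],[0,0,2.5,0,0,0],[0,0,2,0,0,0],[0,0,1,0,0,0]]' >/dev/null
python3 -m jog '[[0,0,1,0,0,0],[0,0,0.4,0,0,0],[0,0,0,0,0,0],[0,0,0,0,0,0],[0,0,0,0,0,0]]' >/dev/null
python3 to.py .686 .110 .133
python3 -m jog '[[0,0,0.2,0,0,0],[0,0,0,0,0,0],[0,0,0,0,0,0],[0,0,0,0,0,0],[0,0,0,0,0,0]]' 3.5 >/dev/null
python3 -m jog '[[0,0,0,0,0,0],[0,0,0,0,0,0],[0,0,0,0,0,0],[0,0,0,0,0,0],[0,0,0,0,0,0]]' >/dev/null
python3 to.py .686 .110 .133
```

```text
t26.3 pos [0.6872 0.1105 0.1361] jaw yaw 89.1 tilt [-0.003  0.001] d cm [ 0.12 -0.05  0.31] F [ 0.3 -0.5  0.7] g 0.997
t27.1 pos [0.6865 0.1105 0.1326] jaw yaw 89.1 tilt [-0.  0.] d cm [ 0.04 -0.05 -0.04] F [0.6 1.1 0. ] g 0.51
```

```bash
python3 -m jog '[[0,0,-0.6,0,0,0],[0,0,-1.5,0,0,0],[0,0,-2,0,0,0],[0,0,-2,0,0,0],[0,0,-1,0,0,0]]' >/dev/null
python3 -m jog '[[0,0,-0.8,0,0,0],[0.5,0,-0.4,0,0,0],[1.5,0,0,0,0,0],[2.5,0,0,0,0,0],[2.5,0,0,0,0,0]]' >/dev/null
python3 -m jog '[[2.5,0,0,0,0,0],[2.5,0,0,0,0,0],[2.5,0,0,0,0,0],[2.5,0,0,0,0,0],[2,0,0,0,0,0]]' >/dev/null
python3 to.py .468 -.0035 .21
```

```text
t28.4 pos [0.4925 0.1123 0.214 ] jaw yaw 89.1 tilt [ 0.005 -0.001] d cm [  2.26 -11.62   0.42] F [-0.6  1.  -7.8] g 0.512
```

```bash
python3 -m jog '[[1.5,-1,0,0,0,0],[0.6,-2,0,0,0,0],[0,-2.5,0,0,0,0],[0,-2.5,0,0,0,0],[0,-2,0,0,0,0]]' >/dev/null
python3 -m jog '[[0,-1.4,0,0,0,0],[0,-0.2,0,0,0,0],[0,0,0,0,0,0],[0,0,0,0,0,0],[0,0,0,0,0,0]]' >/dev/null
python3 to.py .468 -.0035 .21
python3 - <<'E'
from h import *
c=capture('wrist');save('w10',c['frame'])
c=capture('scene');save('s10',cv2.resize(c['frame'][60:310,180:480],None,fx=2.3,fy=2.3,interpolation=cv2.INTER_CUBIC))
E
```

```text
t29.2 pos [ 0.4732 -0.0019  0.2152] jaw yaw 89.2 tilt [0.001 0.   ] d cm [ 0.52 -0.17  0.52] F [ 0.6  0.5 -7.9] g 0.513
```

View pics/w10.png

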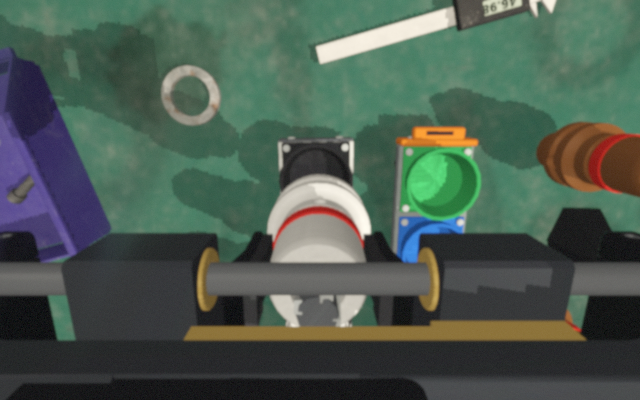

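View pics/s10.png

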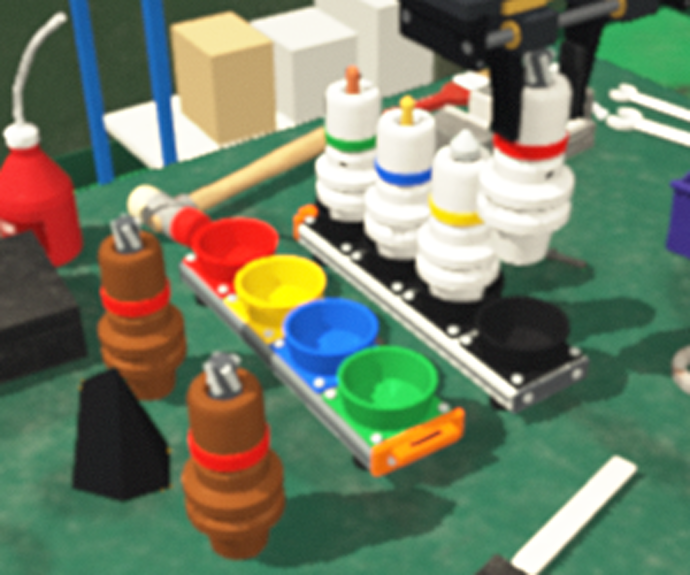

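Red hangs straight over pocket 4, and the other three are standing. Shifting 5 mm toward the base, then lowering.

```bash
python3 -m jog '[[0.5,-0.1,0,0,0,0],[0,0,1,0,0,0],[0,0,1,0,0,0],[0,0,1,0,0,0],[0,0,0,0,0,0]]' >/dev/null
python3 to.py .468 -.0035 .133
python3 -m jog '[[0,0,1.2,0,0,0],[0,0,1.2,0,0,0],[0,0,1.2,0,0,0],[0,0,0.8,0,0,0],[0,0,0,0,0,0]]' >/dev/null
python3 -m jog '[[0,0,0.1,0,0,0],[0,0,0,0,0,0],[0,0,0,0,0,0],[0,0,0,0,0,0],[0,0,0,0,0,0]]' >/dev/null
python3 to.py .468 -.0035 .133
```

```text
t29.7 pos [ 0.4665 -0.0034  0.1835] jaw yaw 89.1 tilt [ 0.005 -0.001] d cm [-0.17 -0.01  5.05] F [-1.5  0.4 -8.9] g 0.51
t30.5 pos [ 0.4689 -0.0033  0.1411] jaw yaw 89.1 tilt [-0.001  0.   ] d cm [ 0.09 -0.02  0.81] F [-0.4  0.1 -9. ] g 0.513
```

```bash
python3 -m jog '[[0.1,0,0.2,0,0,0],[0,0,0.2,0,0,0],[0,0,0.1,0,0,0],[0,0,0.1,0,0,0],[0,0,0,0,0,0]]' >/dev/null
python3 to.py .468 -.0035 .133
python3 -m jog '[[0,0,0.1,0,0,0],[0,0,0.1,0,0,0],[0,0,0.1,0,0,0],[0,0,0,0,0,0],[0,0,0,0,0,0]]' >/dev/null
python3 to.py .468 -.0035 .133
```

```text
t30.9 pos [ 0.4674 -0.0034  0.1343] jaw yaw 89.1 tilt [ 0.001 -0.   ] d cm [-0.06 -0.01  0.13] F [ 0.8 -0.7 -8.2] g 0.509
t31.4 pos [ 0.4683 -0.0033  0.1326] jaw yaw 89.2 tilt [-0.002  0.   ] d cm [ 0.03 -0.02 -0.04] F [-1.2  0.3 -0.1] g 0.516
```

Weight has come off the gripper (about 0 N) at z 0.1326, the same height as the others, so it's seated. Releasing and backing away.

```bash
python3 -m jog '[[0,0,0.1,0,0,0],[0,0,0,0,0,0],[0,0,0,0,0,0],[0,0,0,0,0,0],[0,0,0,0,0,0]]' 8.7 >/dev/null
python3 -m jog '[[0,0,0,0,0,0],[0,0,0,0,0,0],[0,0,0,0,0,0],[0,0,-1,0,0,0],[0,0,-2,0,0,0]]' >/dev/null
python3 -m jog '[[0,0,-3,0,0,0],[0,0,-3,0,0,0],[0,0,-3,0,0,0],[0,-1.5,0,0,0,0],[0,-3,0,0,0,0]]' >/dev/null
python3 -m jog '[[0,-3,0,0,0,0],[0,-3,0,0,0,0],[0,-3,0,0,0,0],[0,-3,0,0,0,0],[0,-3,0,0,0,0]]' >/dev/null
python3 -m jog '[[0,-3,0,0,0,0],[0,-2,0,0,0,0],[0,0,0,0,0,0],[0,0,0,0,0,0],[0,0,0,0,0,0]]' >/dev/null
python3 to.py .468 -.2 .25
python3 - <<'E'
from h import *
c=capture('top');np.savez('pics/top11.npz',**c);f=c['frame'];save('t11',cv2.resize(f[90:265,230:410],None,fx=3.3,fy=3.3,interpolation=cv2.INTER_CUBIC))
for l in(.108,.036,-.036,-.108): print((proj(c,[*rack(.576,-.004,-90.3,l),.182])-[230,90])*3.3)
c=capture('scene');save('s11',cv2.resize(c['frame'][60:310,180:480],None,fx=2.3,fy=2.3,interpolation=cv2.INTER_CUBIC))
E
```

```text
t33.5 pos [ 0.4636 -0.248   0.2503] jaw yaw 89.1 tilt [0. 0.] d cm [-0.36  4.8   0.04] F [0.1 0.4 0.2] g 0.998
[518.61321589  78.8288287 ]
[518.3872808  204.52037267]
[518.15511081 333.68049667]
[517.91644423 466.45478776]
```

View pics/t11.png

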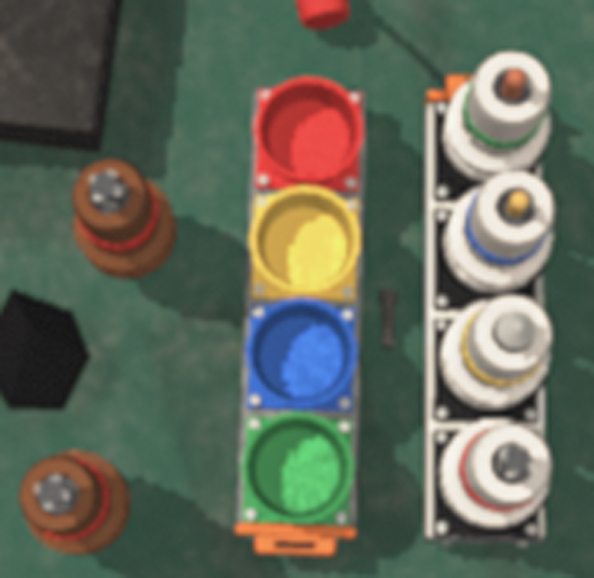

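View pics/s11.png

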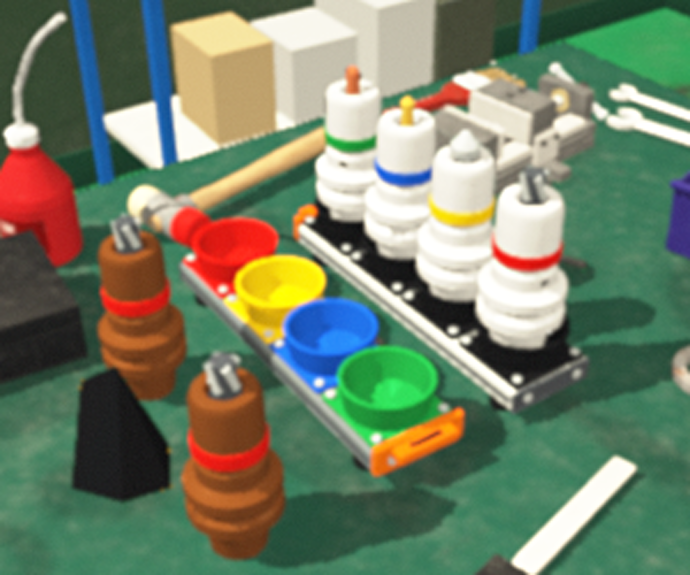

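All four stand upright in the black pockets. The tips in the top crop are at (513,84), (516,204), (514,333) and (513,462), within about 3 mm of where fully seated ones should be. Handing in.

```bash
python3 -c "
from station import finish_job
print(finish_job())"
```

```text
the job is handed in; nothing more can be done
None
```

All four collet holders are in the carrier in the right order, and I handed the job in at about 34 s. From the carrier's orange tab they run green, blue, yellow, red, the same order as on the bench rack. I didn't touch the brown look-alikes.

- **Seating:** each holder's weight came off the gripper at TCP z 0.1326–0.1336 m. A fully seated holder gripped at z 118 should read about 0.133 m.
- **Final pictures:** all four stand upright, and their cutter tips are within about 3 mm of where a seated holder's tip should be. The bench rack is empty. The open gripper was about 24 cm from the carrier, reading about 0 N.
- **What disagreed:** small offsets of 2–4 mm between the camera calibration and the measured positions. I allowed for these, and no check failed.

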